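Load the cheese press and give it three turns

ROBOT

A 6-joint arm with a two-finger parallel gripper is mounted at the origin on the work surface. World frame = base frame: x ahead of the robot, y to its left, z up, the work surface at z = 0. Lengths are in m, angles in degrees, forces in N, time in s.
With the tool pointing down it reaches from about 0.25 to 0.725 m from the base axis. Payload 9.7 kg.
Tool frame: the origin (TCP) lies midway between the tips of the shut fingers; the grasp point (between the pads) lies 19 mm behind it; x points along the fingers, y is the direction in which the jaws open and shut, and the axes are right-handed (so a half turn about x gives the same grasp; the last joint's range is limited). The gripper opens to 85 mm and grips with 20 to 120 N. Pads are 22 mm wide; open, the fingers measure 114 mm over their backs; the gripper's body (76 mm by 85 mm) begins 54 mm behind the grasp point. The pads swing forward as they close: fully open they stand 13 mm farther back than shut.
Start: joints at [70.359, 4.979, 10.078, 95.1, 0, 90], TCP at [0.185, 0.518, 0.205] pointing down, gripper open.
Joint ranges: [-179.16, 179.16], [-48.56, 103.87], [-65.8, 70.77], [-126.05, 130.52], [-82.76, 87.17], [-180, 180]. Speed limits (degrees/s): [127.2, 127.2, 147.25, 180, 180, 180].

INTERFACE

Orientations are given as [roll, pitch, yaw] about the fixed x, y, z axes, in that order (R = Rz(yaw) Ry(pitch) Rx(roll)).
In Python, from workcell import bot, cams gives the robot as it stands.
- The arm moves only by the tool apply_moves, never from a script. Its argument "commands" is a list of rows, each a list of 5 numbers: the shift along the tool's x, y, z in m, then the turn about the tool's x in rad, then the opening, from -1 (shut) to 1 (fully open). In form: [[tx, ty, tz, roll, hand], ...]. A call has 1 to 12 rows; each row is the pose to reach, as a shift and turn from the pose measured when the call began, along the tool's axes at that moment; what a row does not reach only later rows make up. A row lasts 1/10 s, in which the tool goes at most 50 mm and 8.59 degrees, less where a joint would pass 70% of its speed; a pose out of reach is approached as far as the arm can. A call with a gripper value outside its range is refused whole. The fingers move at their own pace and stop on an object; "newtons" is the grip in N (left out, the last holds). Time passes only in rows, so rows that repeat a pose let the fingers close. It gives the time, the measured TCP pose, the force and the opening at its end, in the units of the state.
- bot.get_obs(): the state, without advancing time (a new reading comes with each control period).
- cams.camera(name): name is "scene" or "top" or "wrist"; returns a dict with "frame" (420x560x3 uint8, blue, green, red), "depth" (420x560 float32, m along the optical axis (not along the pixel's ray), 0 where there is no reading), "camera_matrix" (3x3 intrinsics, pixels), "D" ([k1, k2, p1, p2, k3] as OpenCV has them; the pictures are not rectified), "R" (3x3) and "t" (3): a world point X has camera coordinates R X + t; the wrist camera has in their place "mount" (4x4, takes a point from camera to tool coordinates, whose origin is the TCP and whose axes are the tool frame's). Camera axes: x right, y down, z forward; pixel columns grow to the right and rows downward; lengths in m; the calibration is good to about 2 mm. A picture is of the moment at which its call begins: read the wrist's pose just before it.
- bot.job_done(): hands the job in, once; it reports no verdict.
Trained networks look in the newest picture that a camera, given by its name, has taken for a name from the list of things; names that differ only in an ending like _2 or _b are one class to them, and where a whole thing is asked for, a point or a joint stands for the part that bears it (a point fixed in the world has none). Each returns a list of dicts, best first, with "confidence" (0 to 1); they miss things now and then, are a little off and sometimes report something else, mostly with a low value. They report only what shows in the picture. A call takes as long as a camera call. They do not tell look-alikes from the thing itself.
- cams.spot_in(name, camera): "rect" ([left, top, right, bottom] in pixels, round what is visible of it).
The state is a dict: "time": time; "q": joint angles; "qd": joint speeds; "joint_efforts": joint torques, N m; "ee_pos": TCP position; "tcp_rot": TCP orientation; "wrist_force": force on the tool from outside, world axes, zero at the start; "torque": the same for the moment, N m; "opening": finger opening in m.
Only numpy, scipy, OpenCV 4.12 (cv2) and the standard library are available. Lean on these libraries where they do the work, as an engineer would, in place of code of your own. Each camera call takes 0.05 s, during which the arm holds its last target. There are 200 camera calls.

TASK

Push the filled cheese mould along the draining board, gently, until it sits home against both stop pins under the press screw. Then wind the crank clockwise until you feel the spring-loaded pressing plate come to bear on the mould's follower, and from that point give it exactly three more full turns, then let go of the crank. Leave the ripe cheese, the empty mould, the brush and the white tag disc where they lie.

Things in the scene. Friction and masses are not known exactly. Their poses are not given: they have to be found in the camera images.
- press: stainless bench press, fixed; origin on the screw axis at table level, z up. Base 200 (x) x 400 (y, -240 to +160) x 20 mm. Column 60 x 50 mm at y = +118 mm; from it a beam 50 mm wide, z 168 to 203 mm, reaches to y = -32 mm, with the screw and crank in it. The mould goes in from the open -y side, pushed along +y over the white draining board (y -220 to +90 mm, 15 mm thick)
- mould: loose white perforated round mould, 136 mm across, 60 mm tall, upright walls, filled, its wooden follower in place (boss 62 mm across, top 73 mm above the underside); about 0.9 kg, one piece to handle. Origin: centre of underside. It starts on the draining board on the press's -y side and slides on it. Board thickness differs by some mm between batches, and so the follower's height
- seat (a point): point on the screw axis about at the draining board's top (within 2 mm): the mould's origin is over it when the mould rests against both stop pins. The steel pins (12 mm thick, 28 mm tall) stand on the board 74 mm from here, 36 degrees either side of the press's +y
- crank_hub (a point): point on the screw axis at the crank arm's upper face, 244 mm above the table at the start; x axis along the arm to the knob. Right-hand screw: a clockwise turn (from above) lowers screw, crank and the 66 mm round pressing plate below it by 5 mm. Self-locking. The plate hangs on a preloaded spring: when it meets the follower the crank at once turns about half as heavy again, then gains 1 N a turn
- knob_mid (a point): middle of the upright black crank knob, 28 mm thick, 52 mm tall, spinning freely on its pin, standing on the crank arm 75 mm from the screw axis (arm 22 mm wide, its upper face 28 mm below this point). Starts over the column side of the press. The empty screw takes about 7 N at the knob; the plate meets the follower about half a turn to one and a half turns after the start
- tomme: ripe cheese wheel 176 mm across, 72 mm tall, origin centre of underside; leave alone
- spare: empty round white mould, 136 mm across, 60 mm tall, origin centre of underside; leave alone
- brush: rind brush about 190 mm long, lying flat, wooden handle, origin under its middle; leave alone
- plaque: white round tag disc 76 mm across, 8 mm thick, origin centre of underside; leave alone
There are look-alikes about, which are no part of the job. What is shaped like the mould but blue or pink is not meant.

How it is judged (in metres and radians):
On the way, in this order (a step that is already met when the one before it is completed fails the run):
1. the mould sits against the stop pins under the screw, not yet pressed (horizontal distance between mould and seat below 0.005 m and contact force between press and mould below 5 N), for 0.2 s.
2. the pressing plate bears on the follower (contact force between press and mould above 250 N), for 0.1 s.
At the end, for the whole second after the job is handed in: the mould stands upright at the pins (within 5 mm of the seat) and the screw has been wound three turns past the point of first bearing, within a quarter turn (the spring, 300 N at first bearing and 80 N more per turn, presses with 520 to 560 N) (contact force between press and mould between 520 and 560 N and horizontal distance between mould and seat below 0.005 m and angle between mould's own z axis and vertical below 0.03 rad); the robot touches nothing.
It fails at once if the screw wound more than three and a half turns past bearing (the young cheese is over-pressed) (contact force between press and mould above 580 N).
It fails at once if the mould shoved or squeezed with more than 40 N (contact force between the fingers and mould above 40 N).
It fails at once if the mould tipped (angle between mould's own z axis and vertical above 0.2 rad).
It fails at once if a bystander disturbed (distance of any of tomme, spare, brush, plaque from where it was at the start of the episode above 0.02 m).
It also fails if it takes over 72 s, if anything falls off the work surface, if the arm or the gripper's body presses on something with over 40 N, if the wrist force passes 120 N, or if a joint passes its speed limit or range.

## Working session

There is one attempt and no reset: what is moved stays moved. The work goes in short steps, Python scripts to look and compute and a tool call to move; the robot and the scene stay as the last step left them, time stands still between calls to the robot, and variables do not carry over. Pictures are saved under pics/ and viewed, about 8 in all and at most 12, crops included, and the job is handed in when it is done.

Besides the shell and the picture viewer there is one more tool, called as a command line: name --pt "numbers of a row" for each row, then --argument value for the rest. apply_moves: Moves the arm, as the interface text tells. Its arguments: {"type":"object","properties":{"commands":{"type":"array"},"newtons":{"type":"number"}},"required":["commands"]}

```bash
mkdir -p pics; ls; cat > h.py <<'E'
from workcell import bot, cams
import numpy as np, cv2
def snap(n):
    o=bot.get_obs(); c=cams.camera(n)
    if 'mount' in c:
        from scipy.spatial.transform import Rotation as Ro
        T=np.eye(4); T[:3,:3]=Ro.from_euler('xyz',o['tcp_rot'],degrees=True).as_matrix(); T[:3,3]=o['ee_pos']
        M=T@np.array(c['mount']); c['R']=M[:3,:3].T; c['t']=-c['R']@M[:3,3]
    c['R']=np.array(c['R']);c['t']=np.array(c['t']).ravel()
    return c
def cloud(c):
    K=np.array(c['camera_matrix']);D=np.array(c['D']); d=c['depth']; h,w=d.shape
    u,v=np.meshgrid(np.arange(w),np.arange(h))
    p=cv2.undistortPoints(np.stack([u.ravel(),v.ravel()],1).astype(float)[:,None],K,D)[:,0]
    P=np.c_[p*d.reshape(-1,1),d.ravel()]
    W=(P-c['t'])@c['R']; W[d.ravel()==0]=np.nan
    return W.reshape(h,w,3)
E
python3 - <<'E'
from h import *
print(bot.get_obs())
for n in ['scene','top']:
    c=snap(n); cv2.imwrite(f'pics/{n}0.png',c['frame']); W=cloud(c); np.savez(f'{n}0.npz',W=W,f=c['frame'])
    print(n,'cam at',-c['R'].T@c['t'])
    for k in ['press','mould','crank_hub','knob_mid','tomme','spare','brush','plaque']:
        for r in cams.spot_in(k,n)[:4]:
            l,t,rr,b=[int(x) for x in r['rect']]; 
            print(n,k,round(r['confidence'],2),[l,t,rr,b],np.round(W[min((t+b)//2,419),min((l+rr)//2,559)],3))
E
```

```text
pics
{'time': 0.0, 'q': array([ 7.03581148e+01,  5.01242143e+00,  1.00344189e+01,  9.50997753e+01,
       -4.84776558e-04,  9.00011986e+01]), 'qd': array([ 0.07540811,  0.02360375, -0.01553079,  0.00244757, -0.00517784,
        0.05750675]), 'joint_efforts': array([ 2.44758558e-04, -5.20395827e+01,  4.64800930e+01,  1.63754012e-02,
        9.08142894e-08, -1.75483564e-05]), 'ee_pos': array([0.18479051, 0.51774619, 0.2045701 ]), 'tcp_rot': array([ -89.64169099,   89.92222065, -109.28477453]), 'wrist_force': array([ 0.01553349, -0.16458961, -0.83648861]), 'torque': array([ 0.01397876, -0.00178636,  0.03803907]), 'opening': 0.08582793254663784}
scene cam at [ 1.04678211 -0.97101076  0.98936691]
scene press 0.63 [200, 142, 335, 292] [0.495 0.048 0.092]
scene press 0.51 [257, 342, 288, 366] [ 0.706 -0.314  0.005]
scene mould 0.9 [240, 149, 280, 182] [0.308 0.337 0.058]
scene mould 0.78 [349, 214, 394, 262] [0.786 0.147 0.057]
scene mould 0.74 [234, 216, 283, 259] [ 0.516 -0.044  0.092]
scene mould 0.61 [306, 278, 366, 333] [ 0.798 -0.152  0.067]
scene crank_hub 0.58 [276, 138, 298, 182] [
[... 375 characters left out ...]
 0.007]
top cam at [2.78127576e-01 4.92858336e-05 1.60802143e+00]
top press 0.57 [195, 188, 335, 276] [0.5   0.046 0.094]
top mould 0.84 [262, 213, 308, 258] [ 0.488 -0.012  0.107]
top mould 0.83 [338, 281, 383, 327] [ 0.285 -0.227  0.073]
top mould 0.81 [295, 122, 343, 168] [ 0.768 -0.122  0.076]
top mould 0.67 [132, 285, 180, 337] [0.275 0.37  0.074]
top crank_hub 0.82 [212, 211, 257, 223] [0.52  0.123 0.245]
top tomme 0.64 [107, 187, 163, 246] [0.559 0.441 0.07 ]
top tomme 0.4 [213, 213, 254, 224] [0.517 0.126 0.244]
top spare 0.87 [403, 186, 448, 232] [ 0.575 -0.457  0.005]
top brush 0.87 [256, 119, 273, 174] [0.785 0.048 0.022]
top plaque 0.76 [366, 155, 389, 186] [ 0.706 -0.311  0.001]
```

```bash
python3 - <<'E'
import cv2,numpy as np
a=cv2.imread('pics/scene0.png')[120:400,140:420]; b=cv2.imread('pics/top0.png')[100:345,100:460]
a=cv2.resize(a,(400,400)); b=cv2.resize(b,None,fx=400/360,fy=400/360)
b=cv2.copyMakeBorder(b,0,400-b.shape[0],0,0,cv2.BORDER_CONSTANT)
cv2.imwrite('pics/both0.png',np.hstack([a,b]))
E
```

```text
(no output)
```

View pics/both0.png

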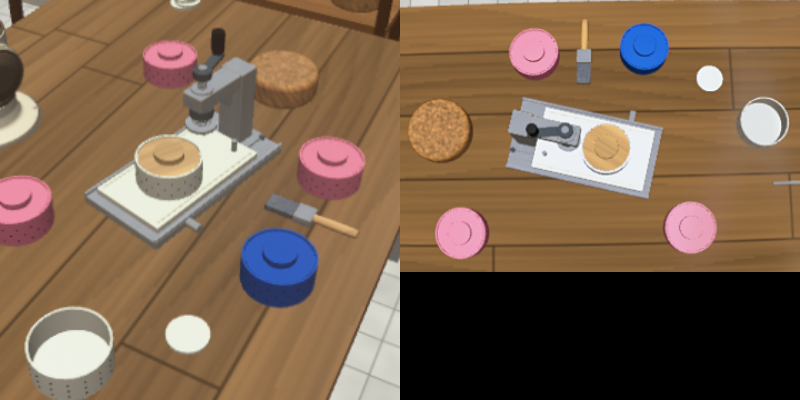

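The image shows five mould-shaped things. In the left panel, three pink ones sit at (170,63), (331,166) and (20,208), a blue one at (279,266), and a white one with a wooden follower on the draining board at (169,165), which is at top-image pixel (285,235). Only the white one matches. Next I'll measure the geometry.

```bash
python3 - <<'E'
import numpy as np,cv2
for n in ['top','scene']:
    d=np.load(n+'0.npz'); W,f=d['W'],d['f'].astype(int)
    near=(np.hypot(W[...,0]-.5,W[...,1]-.03)<.3)
    sp=f.max(2)-f.min(2)
    def rect(m,lab):
        P=W[m][:,:2].astype(np.float32); r=cv2.minAreaRect((P*1000).astype(np.float32)); print(n,lab,m.sum(),np.round(r,1) if 0 else r,'z',np.median(W[m][:,2]).round(4))
    z=W[...,2]
    def clean(m): 
        k,l,s,_=cv2.connectedComponentsWithStats(cv2.morphologyEx(m.astype(np.uint8),cv2.MORPH_OPEN,np.ones((2,2))))
        return l==1+np.argmax(s[1:,4]) if k>1 else m
    rect(clean(near&(z>.012)&(z<.05)),'base')
    wh=near&(z>.025)&(z<.045)&(f.min(2)>150)&(sp<60); rect(clean(wh),'board')
    rect(clean(near&(z>.195)&(z<.21)),'beamtop')
    arm=near&(z>.237)&(z<.262);
    print('z hist',np.histogram(z[near&(z>.2)],bins=np.arange(.2,.32,.008)))
    rect(clean(arm),'armtop')
    kn=near&(z>.275)&(f.max(2)<70); print('knob',kn.sum(),W[kn].mean(0),W[kn].max(0),W[kn].min(0))
    wood=near&(z>.085)&(z<.125)&(np.hypot(W[...,0]-.49,W[...,1]+.02)<.09)&(sp>40)
    P=W[wood]; c=cv2.minEnclosingCircle((P[:,:2]*1000).astype(np.float32)); print('follower',wood.sum(),c)
    b=wood&(z>np.percentile(P[:,2],97)-.006); print('boss',b.sum(),cv2.minEnclosingCircle((W[b][:,:2]*1000).astype(np.float32)),W[b].mean(0),np.percentile(P[:,2],[5,25,50,75,95]))
E
python3 - <<'E'
import cv2,numpy as np
a=cv2.imread('pics/top0.png')[180:285,185:345]; cv2.imwrite('pics/t_crop.png',cv2.resize(a,None,fx=5,fy=5,interpolation=cv2.INTER_CUBIC))
E
```

```text
top base 5356 ((nan, nan), (0.0, 0.0), 0.0) z nan
top board 2546 ((nan, nan), (0.0, 0.0), 0.0) z nan
top beamtop 530 ((531.9248657226562, 160.02664184570312), (127.99853515625, 57.86330795288086), 72.65628814697266) z nan
z hist (array([623,  88,   0,   0,  24, 163, 127,  14,   6,   9,   5,  34,  57,
         3]), array([0.2  , 0.208, 0.216, 0.224, 0.232, 0.24 , 0.248, 0.256, 0.264,
       0.272, 0.28 , 0.288, 0.296, 0.304, 0.312]))
top armtop 313 ((508.72119140625, 107.89413452148438), (33.047874450683594, 90.2957992553711), 18.06989860534668) z nan
knob 96 [0.51264207 0.15845321 0.29559523] [0.52673095 0.17235284 0.30459506] [0.5011926  0.14599048 0.27544071]
follower 1376 ((498.8387451171875, -12.636322021484375), 62.48183822631836)
boss 271 ((496.8835754394531, -13.139225006103516), 30.76418685913086) [ 0.49695546 -0.01359039  0.10900321] [0.08796506 0.09148043 0.0946487  0.10276327 0.11043684]
scene base 4234 ((518.9365234375, 60.36488342285156), (429.3616027832031, 198.72854614257812), 75.34529113769531) z nan
scene board 2162 ((510.0344543457031, 26.527618408203125), (326.8876
[... 167 characters left out ...]
5312) z nan
z hist (array([375,  25,  12,   9,  60, 130,  44,  22,  23,  20,  23,  47,   8,
         0]), array([0.2  , 0.208, 0.216, 0.224, 0.232, 0.24 , 0.248, 0.256, 0.264,
       0.272, 0.28 , 0.288, 0.296, 0.304, 0.312]))
scene armtop 217 ((433.41943359375, 305.75799560546875), (31.16595458984375, 519.4114990234375), 21.50269317626953) z nan
knob 84 [0.51773485 0.15229373 0.28864   ] [0.52940354 0.1693799  0.29764889] [0.50286052 0.13852387 0.27531395]
follower 968 ((494.3010559082031, -14.134867668151855), 68.28709411621094)
boss 248 ((496.38623046875, -11.876127243041992), 33.37775421142578) [ 0.49827315 -0.01422426  0.10660516] [0.08962306 0.09169316 0.09346116 0.1034875  0.10820957]
```

View pics/t_crop.png

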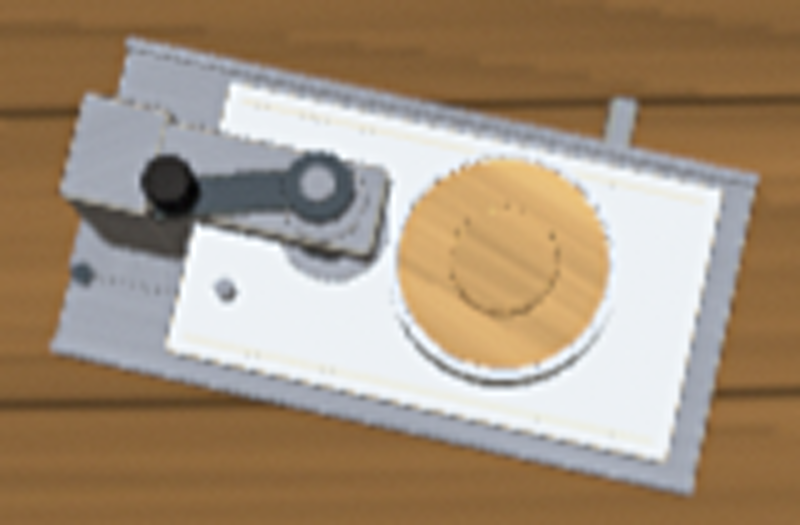

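The crop confirms the target: white mould with wooden follower, boss centre at crop pixel (505,260). The hub is at (320,186), the knob at (168,180), one stop pin at (226,290), and the base corners at (128,38), (758,176), (692,494), (50,350). I'll project these onto planes at their known heights.

```bash
cat >> h.py <<'E'
def onplane(c,uv,z):
    p=cv2.undistortPoints(np.array(uv,float).reshape(-1,1,2),np.array(c['camera_matrix']),np.array(c['D']))[:,0]
    r=np.c_[p,np.ones(len(p))]@c['R']; o=-c['R'].T@c['t']
    return o+r*((z-o[2])/r[:,2])[:,None]
def proj(c,X):
    return cv2.projectPoints(np.array(X,float).reshape(-1,1,3),cv2.Rodrigues(c['R'])[0],c['t'],np.array(c['camera_matrix']),np.array(c['D']))[0][:,0]
E
python3 - <<'E'
from h import *
c=snap('top'); g=lambda l:np.array(l,float)/5+np.array([185,180])-.4
B=onplane(c,g([(128,38),(758,176),(692,494),(50,350)]),.02)[:,:2]
print(B.round(4)); 
yv=(B[0]+B[3]-B[1]-B[2]); L=np.linalg.norm(yv)/2; yv/=np.linalg.norm(yv); xv=np.array([yv[1],-yv[0]])
o=B.mean(0)+.04*yv; print('len',L,'w',np.linalg.norm(B[0]-B[3]),'origin',o,'yaw',np.degrees(np.arctan2(xv[1],xv[0])))
print('board x-check',onplane(c,g([(230,83),(722,186),(665,460),(168,350)]),.035)[:,:2].round(4))
print('hub',onplane(c,g([(320,186)]),.255),'knob',onplane(c,g([(168,177)]),.298),'pin',onplane(c,g([(226,290)]),.063))
m=onplane(c,g([(505,260)]),.108)[0,:2]; print('mould',m)
for O in(o,):
  d=m-O; print('mould in press',d@xv,d@yv)
for s in(1,-1): print('pin pred',o+.074*(yv*np.cos(np.radians(36))+s*xv*np.sin(np.radians(36))))
E
```

```text
[[ 0.6555  0.218 ]
 [ 0.56   -0.1721]
 [ 0.3653 -0.1249]
 [ 0.4603  0.2652]]
len 0.4015346249550889 w 0.20078579923546638 origin [0.51976652 0.08542665] yaw -13.72332897167312
board x-check [[ 0.622   0.1525]
 [ 0.5516 -0.1481]
 [ 0.3853 -0.1081]
 [ 0.4574  0.1906]]
hub [[0.51756369 0.08384547 0.255     ]] knob [[0.51614757 0.15884132 0.298     ]] pin [[0.48964964 0.15247202 0.063     ]]
mould [ 0.49791953 -0.01387877]
mould in press 0.0023352794027086256 -0.10165334724300074
pin pred [0.57622346 0.13326611]
pin pred [0.49171464 0.1539036 ]
```

```bash
cat >> h.py <<'E'
from scipy.spatial.transform import Rotation as Ro
o=np.array([.519,.0848]); yv=np.array([.2372,.9715]); xv=np.array([.9715,-.2372])
def go(target,roll_to=None):
    s=bot.get_obs(); R=Ro.from_euler('xyz',s['tcp_rot'],degrees=True).as_matrix(); p=np.array(s['ee_pos'])
    print('t',round(s['time'],2),'p',p.round(4),'q6',round(s['q'][5],1),'F',np.round(s['wrist_force'],1),'press',((p[:2]-o)@xv).round(4),((p[:2]-o)@yv).round(4))
    print('shift in tool',(R.T@(np.array(target)-p)).round(4))
    if roll_to is not None:
        for sg in(1,-1):
            w=R.T@np.r_[sg*np.array(roll_to),0]; print('roll',np.arctan2(w[2],w[1]).round(4))
    return R
E
python3 - <<'E'
from h import *
R=go([*(o-.245*yv+.002*xv),.30],yv); print(R.round(3))
E
```

```text
t 0.95 p [0.1849 0.518  0.2053] q6 90.0 F [ 0.4  0.6 -1. ] press -0.4274 0.3416
shift in tool [-0.0947 -0.5392  0.4876]
roll -0.1033
roll 3.0383
[[-0.     0.336  0.942]
 [-0.     0.942 -0.336]
 [-1.    -0.    -0.   ]]
```

apply_moves --pt "-0.05 0 0 0 1" --pt "-0.095 -0.03 0.03 0 1" --pt "-0.095 -0.54 0.488 -0.103 1" --pt "-0.095 -0.54 0.488 -0.103 1" --pt "-0.095 -0.54 0.488 -0.103 1" --pt "-0.095 -0.54 0.488 -0.103 1" --pt "-0.095 -0.54 0.488 -0.103 1" --pt "-0.095 -0.54 0.488 -0.103 1" --pt "-0.095 -0.54 0.488 -0.103 1" --pt "-0.095 -0.54 0.488 -0.103 1" --pt "-0.095 -0.54 0.488 -0.103 1" --pt "-0.095 -0.54 0.488 -0.103 1" --newtons 30

```text
time: 2.15
ee_pos: [0.3897, 0.0224, 0.2983]
tcp_rot: [20.8, 89.9, 7.0]
wrist_force: [0.5, 1.3, 0.4]
opening: 0.0854
```

```bash
python3 - <<'E'
from h import *
go([*(o-.245*yv+.002*xv),.30],yv)
E
```

```text
t 2.15 p [0.3897 0.0224 0.2983] q6 17.0 F [0.5 1.3 0.4] press -0.1108 -0.0913
shift in tool [-0.0017 -0.1537  0.1129]
roll -0.0004
roll 3.1412
```

apply_moves --pt "0 -0.154 0.113 0 1" --pt "0 -0.154 0.113 0 1" --pt "0 -0.154 0.113 0 1" --pt "0 -0.154 0.113 0 1" --pt "0 -0.154 0.113 0 1" --pt "0 -0.154 0.113 0 1"

```text
time: 2.75
ee_pos: [0.4628, -0.1548, 0.2978]
tcp_rot: [101.6, 90.0, 87.8]
wrist_force: [-0.1, 0.8, -0.7]
opening: 0.0853
```

```bash
python3 - <<'E'
from h import *
R=go([*(o-.245*yv+.002*xv),.042],yv)
c=snap('wrist'); cv2.imwrite('pics/w1.png',c['frame']); print('cam',-c['R'].T@c['t'],c['R'][2])
print(proj(c,[[*o,.035],[.498,-.0139,.108],[.516,.158,.298]]).round(0))
for k in ['mould','knob_mid','crank_hub']: print(k,[(round(r['confidence'],2),np.round(r['rect'])) for r in cams.spot_in(k,'wrist')])
E
```

```text
t 2.75 p [ 0.4628 -0.1548  0.2978] q6 -4.7 F [-0.1  0.8 -0.7] press 0.0022 -0.2461
shift in tool [ 2.558e-01  9.000e-04 -2.000e-04]
roll -0.0025
roll 3.1391
cam [ 0.39230709 -0.13808413  0.46698283] [ 0.27619143 -0.06695009 -0.95876795]
[[454. 170.]
 [404. 182.]
 [735. 208.]]
mould [(0.94, array([132.,   3., 248., 110.])), (0.75, array([474., 260., 560., 340.])), (0.71, array([303., 306., 384., 368.])), (0.7, array([340., 118., 460., 232.]))]
knob_mid []
crank_hub [(0.84, array([545., 192., 557., 224.]))]
```

View pics/w1.png

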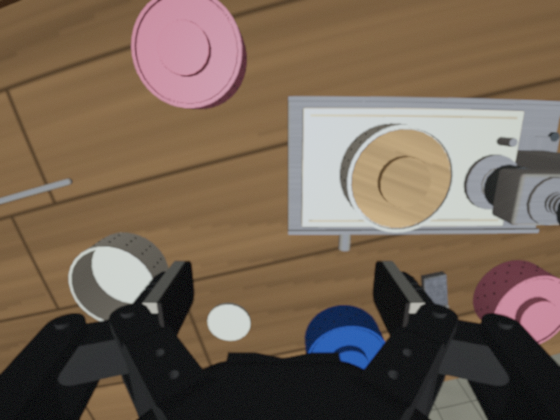

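The wrist view shows the boss at (404,183), against a predicted (404,182). The geometry agrees, so I'll descend and push.

apply_moves --pt "0.05 0 0 0 1" --pt "0.1 0 0 0 1" --pt "0.15 0 0 0 1" --pt "0.2 0 0 0 1" --pt "0.235 0 0 0 1" --pt "0.25 0 0 0 1" --pt "0.255 0 0 0 1" --pt "0.255 0 0 0 1"

```text
time: 3.75
ee_pos: [0.4638, -0.1528, 0.0451]
tcp_rot: [6.2, 89.8, -7.4]
wrist_force: [-0.5, -0.4, 0.3]
opening: 0.0855
```

apply_moves --pt "0 0.008 0 0 1" --pt "0 0.014 0 0 1" --pt "0 0.018 0 0 1" --pt "0 0.022 0 0 1" --pt "0 0.026 0 0 1" --pt "0 0.03 0 0 1"

```text
time: 4.35
ee_pos: [0.4712, -0.1243, 0.0457]
tcp_rot: [-16.9, 89.7, -30.6]
wrist_force: [-2.3, -6.3, 3.6]
opening: 0.0852
```

```bash
python3 - <<'E'
from h import *
R=go([*(o-.125*yv+.002*xv),.042],yv)
c=snap('top'); cv2.imwrite('pics/t2.png',c['frame'])
E
```

```text
t 4.35 p [ 0.4712 -0.1243  0.0457] q6 -1.1 F [-2.3 -6.3  3.6] press 0.0031 -0.2144
shift in tool [ 0.0036  0.0894 -0.001 ]
roll 0.0012
roll -3.1404
```

apply_moves --pt "0 0.006 0 0 1" --pt "0 0.012 0 0 1" --pt "0 0.018 0 0 1" --pt "0 0.024 0 0 1" --pt "0 0.03 -0.001 0 1" --pt "0 0.036 -0.001 0 1" --pt "0 0.042 -0.001 0 1" --pt "0 0.048 -0.001 0 1" --pt "0 0.054 -0.001 0 1" --pt "0 0.06 -0.001 0 1" --pt "0 0.066 -0.001 0 1" --pt "0 0.07 -0.001 0 1"

```text
time: 5.6
ee_pos: [0.4868, -0.0554, 0.0458]
tcp_rot: [-18.4, 89.7, -32.1]
wrist_force: [-1.2, -5.2, 2.4]
opening: 0.0854
```

```bash
python3 - <<'E'
from h import *
R=go([*(o-.125*yv+.002*xv),.042],yv)
c=snap('top'); W=cloud(c);f=c['frame'].astype(int); sp=f.max(2)-f.min(2); z=W[...,2]
m0=np.hypot(W[...,0]-o[0],W[...,1]-o[1]+.03)<.1
w=m0&(z>.1)&(z<.118)&(sp>40); print('boss',w.sum(),W[w].mean(0), 'press',(W[w].mean(0)[:2]-o)@xv,(W[w].mean(0)[:2]-o)@yv)
a=c['frame'][180:285,185:345]; cv2.imwrite('pics/t3.png',cv2.resize(a,None,fx=5,fy=5,interpolation=cv2.INTER_CUBIC))
E
```

```text
t 5.6 p [ 0.4868 -0.0554  0.0458] q6 7.2 F [-1.2 -5.2  2.4] press 0.002 -0.1438
shift in tool [ 0.0038  0.0188 -0.    ]
roll 0.0013
roll -3.1403
boss 148 [0.50865283 0.04993107 0.10739069] press -0.001781362579500772 -0.036329515824768885
```

View pics/t3.png

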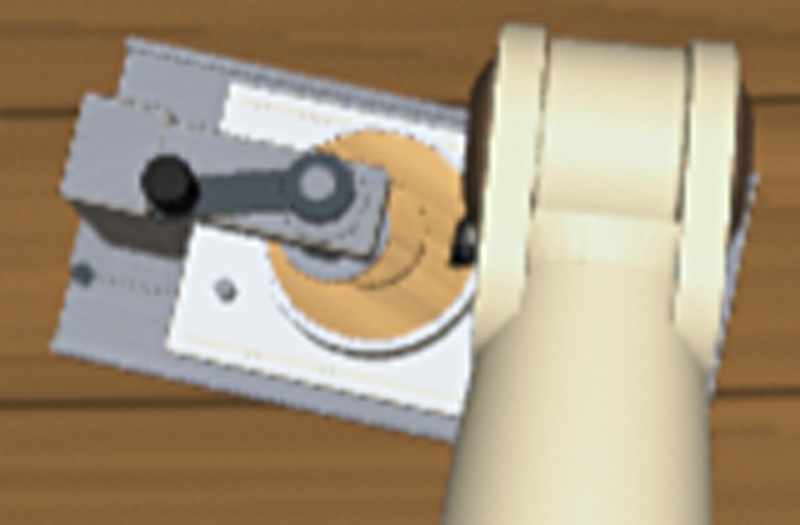

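The view shows the follower centre now at about crop (373,235), roughly 17–18 mm short of the seat, with the wrist clear of the beam. I'll approach gently and watch the force.

apply_moves --pt "0 0.004 0 0 1" --pt "0 0.008 0 0 1" --pt "0 0.011 0 0 1" --pt "0 0.013 0 0 1" --pt "0 0.014 0 0 1"

```text
time: 6.15
ee_pos: [0.4902, -0.0414, 0.0458]
tcp_rot: [-18.5, 89.7, -32.1]
wrist_force: [-0.7, -4.6, 2.2]
opening: 0.0854
```

apply_moves --pt "0 0.001 0 0 1" --pt "0 0.002 0 0 1"

```text
time: 6.35
ee_pos: [0.4906, -0.0397, 0.0459]
tcp_rot: [-25.0, 89.7, -38.6]
wrist_force: [-0.4, -5.9, 2.0]
opening: 0.0856
```

apply_moves --pt "0 0.001 0 0 1" --pt "0 0.0015 0 0 1"

```text
time: 6.55
ee_pos: [0.4908, -0.0385, 0.0459]
tcp_rot: [-30.7, 89.7, -44.3]
wrist_force: [-1.6, -5.6, 1.5]
opening: 0.085
```

```bash
python3 - <<'E'
from h import *
R=go([*(o-.125*yv+.002*xv),.042],yv)
E
```

```text
t 6.55 p [ 0.4908 -0.0385  0.0459] q6 9.3 F [-1.6 -5.6  1.5] press 0.0019 -0.1264
shift in tool [0.0039 0.0014 0.0001]
roll 0.0012
roll -3.1404
```

apply_moves --pt "0 0.001 0 0 1" --pt "0 0.0015 0 0 1"

```text
time: 6.75
ee_pos: [0.4911, -0.0373, 0.0459]
tcp_rot: [-36.5, 89.7, -50.2]
wrist_force: [-0.9, -5.1, 2.1]
opening: 0.0857
```

apply_moves --pt "0 0.001 0 0 1" --pt "0 0.0015 0 0 1"

```text
time: 6.95
ee_pos: [0.4913, -0.0361, 0.046]
tcp_rot: [-41.5, 89.7, -55.2]
wrist_force: [-0.9, -4.9, 2.8]
opening: 0.0852
```

```bash
python3 - <<'E'
from h import *
R=go([*(o-.125*yv+.002*xv),.042],yv)
E
```

```text
t 6.95 p [ 0.4913 -0.0361  0.046 ] q6 9.6 F [-0.9 -4.9  2.8] press 0.0018 -0.124
shift in tool [ 0.004  -0.001   0.0002]
roll 0.0007
roll -3.1409
```

apply_moves --pt "0 0.001 0 0 1" --pt "0 0.0015 0 0 1"

```text
time: 7.15
ee_pos: [0.4914, -0.0354, 0.0461]
tcp_rot: [-52.8, 89.6, -66.5]
wrist_force: [-2.7, -8.8, 3.5]
opening: 0.0855
```

apply_moves --pt "0 0.001 0 0 1" --pt "0 0.0015 0 0 1"

```text
time: 7.35
ee_pos: [0.4912, -0.0353, 0.0461]
tcp_rot: [-65.5, 89.5, -79.3]
wrist_force: [-5.4, -13.6, 5.2]
opening: 0.0852
```

```bash
python3 - <<'E'
from h import *
R=go([*(o-.125*yv+.002*xv),.042],yv)
c=snap('top'); a=c['frame'][180:285,185:345]; cv2.imwrite('pics/t4.png',cv2.resize(a,None,fx=5,fy=5,interpolation=cv2.INTER_CUBIC))
m=(c['frame'].astype(int).max(2)-c['frame'].min(2).astype(int)>60)
# predicted rim circle of the follower edge when home, and now
for nm,q in(('home',0),('5mm short',-.005)):
    th=np.radians(np.arange(0,360,30)); P=[[*(o+q*yv+.062*(np.cos(t)*xv+np.sin(t)*yv)),.095] for t in th]
    print(nm,((proj(c,P)+.4-[185,180])*5).round(0).tolist())
E
```

```text
t 7.35 p [ 0.4912 -0.0353  0.0461] q6 10.0 F [ -5.4 -13.6   5.2] press 0.0015 -0.1232
shift in tool [ 0.0042 -0.0017  0.0005]
roll -0.0007
roll 3.1409
home [[360.0, 130.0], [305.0, 132.0], [259.0, 160.0], [233.0, 208.0], [234.0, 262.0], [263.0, 308.0], [311.0, 334.0], [367.0, 331.0], [413.0, 302.0], [439.0, 254.0], [437.0, 200.0], [408.0, 154.0]]
5mm short [[368.0, 131.0], [314.0, 134.0], [267.0, 162.0], [241.0, 210.0], [243.0, 264.0], [271.0, 310.0], [320.0, 335.0], [375.0, 333.0], [422.0, 304.0], [447.0, 256.0], [445.0, 201.0], [416.0, 156.0]]
```

View pics/t4.png

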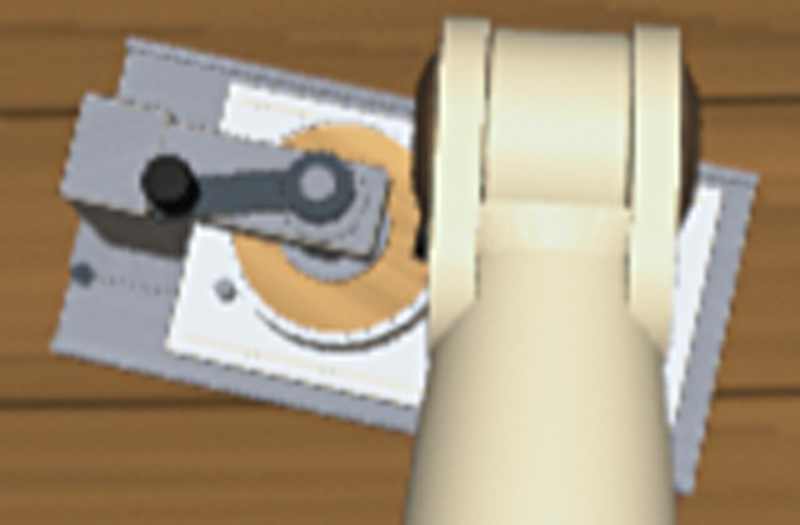

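The mould stopped at 14.6 N. The follower's left edge is at about 234, against a predicted home of 233. It may sit 2–3 mm toward +x, touching only one pin, so I'll back off and nudge it from the +x side, 20° off axis, to seat it in both.

apply_moves --pt "0 -0.006 0 0 1" --pt "0 -0.012 0 0 1" --pt "0 -0.016 0 0 1"

```text
time: 7.7
ee_pos: [0.4872, -0.051, 0.0462]
tcp_rot: [-65.5, 89.5, -79.2]
wrist_force: [-0.3, 0.1, 0.6]
opening: 0.0852
```

```bash
python3 - <<'E'
from h import *
for a in(20,-20):
    d=yv*np.cos(np.radians(a))-xv*np.sin(np.radians(a)); print(a); R=go([*(o+.001*xv-.136*d),.046],d)
c=snap('wrist'); cv2.imwrite('pics/w5.png',c['frame'])
E
```

```text
20
t 7.7 p [ 0.4872 -0.051   0.0462] q6 8.1 F [-0.3  0.1  0.6] press 0.0013 -0.1395
shift in tool [0.0002 0.0117 0.0462]
roll -0.3497
roll 2.7919
-20
t 7.7 p [ 0.4872 -0.051   0.0462] q6 8.1 F [-0.3  0.1  0.6] press 0.0013 -0.1395
shift in tool [-0.0001  0.0116 -0.0469]
roll 0.3485
roll -2.7931
```

apply_moves --pt "0 -0.003 0.015 -0.12 1" --pt "0 0 0.03 -0.24 1" --pt "0 0.005 0.046 -0.35 1" --pt "0 0.011 0.046 -0.35 1" --pt "0 0.0115 0.046 -0.35 1"

```text
time: 8.25
ee_pos: [0.5342, -0.0505, 0.0459]
tcp_rot: [-91.9, 89.5, -85.8]
wrist_force: [-1.1, 0.1, 0.6]
opening: 0.0854
```

apply_moves --pt "0 0.003 0 0 1" --pt "0 0.006 0 0 1" --pt "0 0.008 0 0 1" --pt "0 0.0095 0 0 1"

```text
time: 8.65
ee_pos: [0.533, -0.0408, 0.046]
tcp_rot: [-89.9, 89.5, -83.8]
wrist_force: [1.0, 0.4, -0.4]
opening: 0.0853
```

apply_moves --pt "0 0.001 0 0 1" --pt "0 0.0015 0 0 1"

```text
time: 8.85
ee_pos: [0.5328, -0.0393, 0.046]
tcp_rot: [-89.9, 89.5, -83.8]
wrist_force: [0.4, -1.5, 0.3]
opening: 0.0855
```

apply_moves --pt "0 0.001 0 0 1" --pt "0 0.0015 0 0 1"

```text
time: 9.05
ee_pos: [0.5325, -0.0389, 0.0461]
tcp_rot: [-91.6, 89.4, -85.5]
wrist_force: [-0.6, -8.0, 0.8]
opening: 0.0854
```

```bash
python3 - <<'E'
from h import *
a=20; d=yv*np.cos(np.radians(a))-xv*np.sin(np.radians(a)); R=go([*(o+.001*xv-.1232*d),.046],d); print('dist along',(bot.get_obs()['ee_pos'][:2]-o)@d)
E
```

```text
t 9.05 p [ 0.5325 -0.0389  0.0461] q6 -9.9 F [-0.6 -8.   0.8] press 0.0425 -0.1169
shift in tool [0.0001 0.0009 0.001 ]
roll -0.0036
roll 3.138
dist along -0.12441942092899622
```

apply_moves --pt "0 0.0015 0 0 1" --pt "0 0.002 0 0 1"

```text
time: 9.25
ee_pos: [0.5321, -0.0387, 0.0463]
tcp_rot: [-94.3, 89.2, -88.3]
wrist_force: [-1.6, -11.8, 1.7]
opening: 0.0853
```

apply_moves --pt "0 0.0015 0 0 1" --pt "0 0.002 0 0 1"

```text
time: 9.45
ee_pos: [0.5316, -0.0386, 0.0465]
tcp_rot: [-95.9, 88.9, -90.0]
wrist_force: [-2.9, -13.4, 2.1]
opening: 0.0856
```

```bash
python3 - <<'E'
from h import *
a=20; d=yv*np.cos(np.radians(a))-xv*np.sin(np.radians(a)); R=go([*(o+.001*xv-.1232*d),.046],d); print('dist along',(bot.get_obs()['ee_pos'][:2]-o)@d)
E
```

```text
t 9.45 p [ 0.5316 -0.0386  0.0465] q6 -9.5 F [ -2.9 -13.4   2.1] press 0.0415 -0.1169
shift in tool [0.0005 0.0006 0.002 ]
roll -0.0063
roll 3.1353
dist along -0.1240824532271316
```

Firm contact again at about 13 N with no slide. I'll withdraw and check the seating from all the cameras.

apply_moves --pt "0 -0.01 0 0 1" --pt "0 -0.03 0 0 1" --pt "-0.05 -0.07 0 0 1" --pt "-0.1 -0.1 0 0 1" --pt "-0.15 -0.1 0 0 1" --pt "-0.2 -0.1 0 0 1" --pt "-0.25 -0.1 0 0 1" --pt "-0.275 -0.1 0 0 1" --pt "-0.275 -0.1 0 0 1"

```text
time: 10.35
ee_pos: [0.543, -0.1336, 0.3301]
tcp_rot: [-70.2, 88.7, -64.3]
wrist_force: [0.5, -0.4, -0.1]
opening: 0.0857
```

```bash
python3 - <<'E'
from h import *
go([*o,.32],yv)
ims=[]
for n in['top','scene','wrist']:
    c=snap(n); cv2.imwrite(f'pics/{n}6.png',c['frame']); import pickle; pickle.dump({k:c[k] for k in('frame','depth','camera_matrix','D','R','t')},open(n+'6.pkl','wb'))
    p=proj(c,[[*o,.06]])[0].astype(int); print(n,p)
    w=56 if n!='wrist' else 110; x0=min(max(p[0]-w,0),560-2*w); y0=min(max(p[1]-w,0),420-2*w)
    print(n,'crop origin',x0,y0,'scale',400/(2*w)); ims.append(cv2.resize(c['frame'][y0:y0+2*w,x0:x0+2*w],(400,400),interpolation=cv2.INTER_CUBIC))
cv2.imwrite('pics/chk6.png',np.hstack([ims[1],ims[2]])); cv2.imwrite('pics/chk6t.png',cv2.resize(ims[0],(600,600)))
E
```

```text
t 10.35 p [ 0.543  -0.1336  0.3301] q6 -19.2 F [ 0.5 -0.4 -0.1] press 0.0751 -0.2064
shift in tool [ 0.0054  0.2198 -0.0015]
roll 0.3426
roll -2.799
top [252 227]
top crop origin 196 171 scale 3.5714285714285716
scene [280 221]
scene crop origin 224 165 scale 3.5714285714285716
wrist [440 171]
wrist crop origin 330 61 scale 1.8181818181818181
```

View pics/chk6.png

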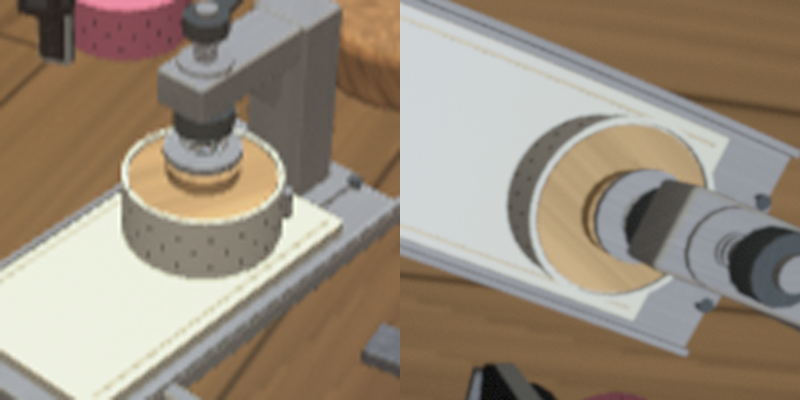

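```bash
cat > fit.py <<'E'
from h import *
import pickle
from scipy.optimize import least_squares
def fit(P,r,c0):
    f=lambda q:np.hypot(P[:,0]-q[0],P[:,1]-q[1])-q[2]
    s=least_squares(f,[*c0,r],loss='soft_l1',f_scale=.001); return s.x, np.median(abs(f(s.x)))
for n in['top','scene','wrist']:
    c=pickle.load(open(n+'6.pkl','rb')); f=c['frame']; hsv=cv2.cvtColor(f,cv2.COLOR_BGR2HSV)
    h,w=f.shape[:2]; u,v=np.meshgrid(np.arange(w),np.arange(h)); G=onplane(c,np.c_[u.ravel(),v.ravel()],.093).reshape(h,w,3)
    for nm,lo,hi in(('wood->rim',.055,.072),):
        # wood pixels whose outward neighbour is whitish: subpixel not needed
        wood=(hsv[...,1]>90)&(hsv[...,0]<25)&(hsv[...,2]>110); dist=np.hypot(G[...,0]-o[0],G[...,1]-o[1])
        wood&=dist<.08
        white=cv2.dilate(((hsv[...,1]<50)&(hsv[...,2]>150)).astype(np.uint8),np.ones((3,3)))>0
        e=wood&white&(dist>.05); P=G[e][:,:2]; q,r=fit(P,.062,o); d=q[:2]-o
        print(n,nm,e.sum(),q.round(4),'press',(d@xv).round(4),(d@yv).round(4),'res',r.round(4))
E
python3 fit.py
```

```text
top wood->rim 85 [0.5209 0.084  0.0593] press 0.0021 -0.0003 res 0.0006
scene wood->rim 81 [0.5181 0.084  0.0606] press -0.0007 -0.001 res 0.002
wrist wood->rim 0 [0.519  0.0848 0.062 ] press 0.0 0.0 res nan
  return _methods._mean(a, axis=axis, dtype=dtype,
  ret = ret.dtype.type(ret / rcount)
```

View pics/chk6t.png

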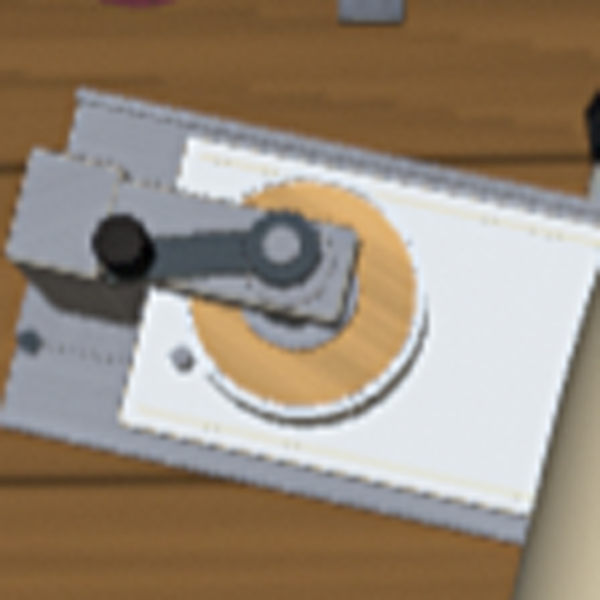

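Top view: the mould fits at (0.5209, 0.084), which is 75 mm from the visible pin against a nominal 74 mm. The scene view shows the wall touching the other pin, so it is seated. Next I go to the knob.

```bash
python3 - <<'E'
from h import *
R=go([.516,.1585,.335],yv); print(R.round(3))
E
```

```text
t 10.5 p [ 0.5422 -0.1332  0.3226] q6 -19.2 F [-0.2 -0.2  0.1] press 0.0742 -0.2063
shift in tool [-0.0177  0.2926  0.004 ]
roll 0.3428
roll -2.7988
[[-0.    -0.103  0.995]
 [-0.018  0.995  0.103]
 [-1.    -0.018 -0.002]]
```

apply_moves --pt "-0.02 0.04 0.0 0.05 1" --pt "-0.02 0.09 0.001 0.103 1" --pt "-0.018 0.14 0.002 0.103 1" --pt "-0.018 0.19 0.003 0.103 1" --pt "-0.018 0.24 0.004 0.103 1" --pt "-0.018 0.28 0.004 0.103 1" --pt "-0.018 0.293 0.004 0.103 1" --pt "-0.018 0.293 0.004 0.103 1"

```text
time: 11.3
ee_pos: [0.5154, 0.1603, 0.3336]
tcp_rot: [-99.4, 88.9, -99.2]
wrist_force: [-0.8, 0.1, 0.2]
opening: 0.0855
```

```bash
python3 - <<'E'
from h import *
R=go([.516,.1585,.264],[0,1]); print(R.round(3))
c=snap('wrist'); f=c['frame']; W=cloud(c)
k=(f.max(2)<60)&(W[...,2]>.25)&(W[...,2]<.31)&(np.hypot(W[...,0]-.516,W[...,1]-.158)<.05); P=W[k]
if len(P): print(len(P),P.mean(0),np.percentile(P,[2,98],axis=0), P[P[:,2]>np.percentile(P[:,2],98)-.004].mean(0))
cv2.imwrite('pics/w7.png',f); print([(r['confidence'],np.round(r['rect'])) for r in cams.spot_in('knob_mid','wrist')],proj(c,[[.516,.1585,.298],[.516,.1585,.246]]))
E
```

```text
t 11.3 p [0.5154 0.1603 0.3336] q6 17.7 F [-0.8  0.1  0.2] press -0.0214 0.0725
shift in tool [ 0.0696 -0.0005  0.0008]
roll 0.0031
roll -3.1385
[[-0.003 -0.003  1.   ]
 [-0.019  1.     0.003]
 [-1.    -0.019 -0.003]]
1309 [0.51035573 0.16028998 0.2928158 ] [[0.50155599 0.14862892 0.26237923]
 [0.52412025 0.17170452 0.30001311]] [0.51361386 0.16041403 0.29872905]
[(0.79, array([264., 192., 306., 243.]))] [[282.11547025 226.2518692 ]
 [283.40365458 206.21149916]]
```

View pics/w7.png

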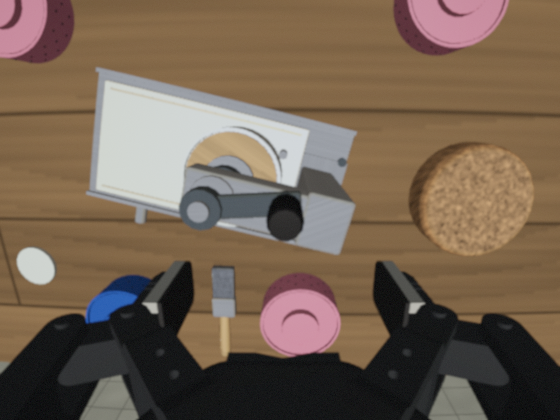

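The wrist view shows the knob at (285,218), centred between the open jaws. I'll descend and grip.

apply_moves --pt "0.03 0 0 0 1" --pt "0.055 0 0 0 1" --pt "0.066 0 0 0 1" --pt "0.068 0 0 0 1"

```text
time: 11.8
ee_pos: [0.5153, 0.1551, 0.2647]
tcp_rot: [-102.4, 88.8, -102.5]
wrist_force: [-0.3, 0.9, 1.1]
opening: 0.0854
```

apply_moves --pt "0 0 0 0 -0.2" --pt "0 0 0 0 -0.35" --pt "0 0 0 0 -0.6" --pt "0 0 0 0 -0.6" --pt "0 0 0 0 -0.6" --pt "0 0 0 0 -0.6" --newtons 50

```text
time: 12.4
ee_pos: [0.5159, 0.1592, 0.2666]
tcp_rot: [-96.3, 89.3, -96.3]
wrist_force: [0.3, 20.5, 6.6]
opening: 0.0248
```

```bash
cat > arc.py <<'E'
from h import *
import sys
C=np.array([.518,.0842])
def st():
    s=bot.get_obs(); R=Ro.from_euler('xyz',s['tcp_rot'],degrees=True).as_matrix(); p=np.array(s['ee_pos']); return s,R,p
def info(C=C):
    s,R,p=st(); d=p[:2]-C; r=np.hypot(*d); phi=np.arctan2(d[1],d[0]); F=np.array(s['wrist_force'])
    t=np.array([np.sin(phi),-np.cos(phi)]) # clockwise tangent
    print('t %.2f p %s r %.4f phi %.1f Ft %.2f Fr %.2f Fz %.2f op %.4f'%(s['time'],p.round(4),r,np.degrees(phi),-F[:2]@t,F[:2]@d/r,F[2],s['opening']))
    return R,p,phi
E
python3 - <<'E'
from arc import *
R,p,phi=info(); print(R.round(3),bot.get_obs()['q'].round(1))
E
```

```text
t 12.40 p [0.5159 0.1592 0.2666] r 0.0750 phi 91.6 Ft -0.85 Fr 20.51 Fz 6.56 op 0.0248
[[-0.001 -0.001  1.   ]
 [-0.011  1.     0.001]
 [-1.    -0.011 -0.001]] [ 17.5   5.8  17.9 102.3  -0.6  17.4]
```

```bash
cat >> arc.py <<'E'
def rows(step,n,C=C,r=.075):
    R,p,phi=info(C)
    out=[]
    for k in range(1,n+1):
        a=phi-np.radians(step*k); T=np.r_[C+r*np.array([np.cos(a),np.sin(a)]),p[2]-.005*step*k/360]
        v=R.T@(T-p); out.append([round(float(x),3) for x in v]+[0,-0.6])
    print(out)
E
python3 -c "
from arc import *
rows(10,12)"
```

```text
t 12.40 p [0.5159 0.1592 0.2666] r 0.0750 phi 91.6 Ft -0.85 Fr 20.51 Fz 6.56 op 0.0248
[[0.0, -0.001, 0.013, 0, -0.6], [0.0, -0.004, 0.026, 0, -0.6], [0.0, -0.009, 0.038, 0, -0.6], [0.001, -0.016, 0.049, 0, -0.6], [0.001, -0.025, 0.058, 0, -0.6], [0.001, -0.036, 0.066, 0, -0.6], [0.001, -0.047, 0.072, 0, -0.6], [0.002, -0.06, 0.076, 0, -0.6], [0.002, -0.073, 0.077, 0, -0.6], [0.002, -0.086, 0.076, 0, -0.6], [0.003, -0.099, 0.073, 0, -0.6], [0.003, -0.111, 0.068, 0, -0.6]]
```

apply_moves --pt "0.0 -0.001 0.013 0 -0.6" --pt "0.0 -0.004 0.026 0 -0.6" --pt "0.0 -0.009 0.038 0 -0.6" --pt "0.001 -0.016 0.049 0 -0.6" --pt "0.001 -0.025 0.058 0 -0.6" --pt "0.001 -0.036 0.066 0 -0.6"

```text
time: 13.0
ee_pos: [0.5829, 0.1254, 0.266]
tcp_rot: [-91.7, 89.6, -91.5]
wrist_force: [2.1, 9.5, -2.4]
opening: 0.0249
```

```bash
python3 -c "
from arc import *
rows(10,8)"
```

```text
t 13.00 p [0.5829 0.1254 0.266 ] r 0.0768 phi 32.4 Ft 6.86 Fr 6.87 Fz -2.42 op 0.0249
[[0.0, -0.013, 0.004, 0, -0.6], [0.0, -0.025, 0.008, 0, -0.6], [0.001, -0.038, 0.01, 0, -0.6], [0.001, -0.051, 0.009, 0, -0.6], [0.001, -0.064, 0.006, 0, -0.6], [0.001, -0.076, 0.001, 0, -0.6], [0.002, -0.087, -0.006, 0, -0.6], [0.002, -0.096, -0.015, 0, -0.6]]
```

apply_moves --pt "0.0 -0.012 0.006 0 -0.6" --pt "0.0 -0.024 0.01 0 -0.6" --pt "0.001 -0.038 0.012 0 -0.6" --pt "0.001 -0.051 0.011 0 -0.6" --pt "0.001 -0.064 0.008 0 -0.6" --pt "0.001 -0.076 0.003 0 -0.6" --pt "0.002 -0.087 -0.004 0 -0.6" --pt "0.002 -0.096 -0.013 0 -0.6"

```text
time: 13.8
ee_pos: [0.5707, 0.03, 0.2649]
tcp_rot: [-77.5, 89.7, -77.3]
wrist_force: [3.4, 6.4, -1.8]
opening: 0.0243
```

```bash
python3 -c "
from arc import *
rows(8,6,np.array([.519,.0848]))
P=np.array([[.5159,.1592],[.5829,.1254],bot.get_obs()['ee_pos'][:2]]);A=np.c_[2*P,np.ones(3)];s=np.linalg.solve(A,(P**2).sum(1));print(s[:2],np.sqrt(s[2]+s[:2]@s[:2]))"
```

```text
t 13.80 p [0.5707 0.03   0.2649] r 0.0753 phi -46.6 Ft 6.90 Fr -2.34 Fz -1.79 op 0.0243
[[0.0, -0.006, -0.008, 0, -0.6], [0.0, -0.012, -0.017, 0, -0.6], [0.0, -0.016, -0.027, 0, -0.6], [0.001, -0.019, -0.037, 0, -0.6], [0.001, -0.02, -0.047, 0, -0.6], [0.001, -0.02, -0.058, 0, -0.6]]
[0.52044714 0.08490823] 0.0744307976015073
```

apply_moves --pt "0.0 -0.006 -0.008 0 -0.6" --pt "0.0 -0.012 -0.017 0 -0.6" --pt "0.0 -0.016 -0.027 0 -0.6" --pt "0.001 -0.019 -0.037 0 -0.6" --pt "0.001 -0.02 -0.047 0 -0.6" --pt "0.001 -0.02 -0.058 0 -0.6"

```text
time: 14.4
ee_pos: [0.5139, 0.0104, 0.2642]
tcp_rot: [-46.6, 89.7, -46.3]
wrist_force: [7.7, 6.2, -1.4]
opening: 0.0243
```

```bash
sed -i 's/^C=.*/C=np.array([.5197,.0848])/' arc.py; python3 -c "
from arc import *
rows(8,5)"
```

```text
t 14.40 p [0.5139 0.0104 0.2642] r 0.0747 phi -94.5 Ft 7.23 Fr -6.81 Fz -1.37 op 0.0243
[[0.0, 0.001, -0.01, 0, -0.6], [0.0, 0.004, -0.02, 0, -0.6], [0.0, 0.009, -0.03, 0, -0.6], [0.0, 0.014, -0.039, 0, -0.6], [0.0, 0.021, -0.047, 0, -0.6]]
```

apply_moves --pt "0.0 0.001 -0.01 0 -0.6" --pt "0.0 0.004 -0.02 0 -0.6" --pt "0.0 0.009 -0.03 0 -0.6" --pt "0.0 0.014 -0.039 0 -0.6" --pt "0.0 0.021 -0.047 0 -0.6"

```text
time: 14.9
ee_pos: [0.4679, 0.0311, 0.2637]
tcp_rot: [-38.4, 89.5, -38.1]
wrist_force: [9.7, -0.4, -7.9]
opening: 0.0248
```

```bash
python3 -c "
from arc import *
rows(8,5)"
```

```text
t 14.90 p [0.4679 0.0311 0.2637] r 0.0746 phi -134.0 Ft 7.24 Fr -6.42 Fz -7.95 op 0.0248
[[0.0, 0.008, -0.007, 0, -0.6], [0.0, 0.016, -0.013, 0, -0.6], [0.0, 0.026, -0.018, 0, -0.6], [0.0, 0.036, -0.021, 0, -0.6], [0.0, 0.046, -0.023, 0, -0.6]]
```

apply_moves --pt "0.001 0.008 -0.007 0 -0.6" --pt "0.001 0.016 -0.013 0 -0.6" --pt "0.001 0.026 -0.018 0 -0.6" --pt "0.001 0.036 -0.021 0 -0.6" --pt "0.001 0.046 -0.023 0 -0.6"

```text
time: 15.4
ee_pos: [0.4454, 0.0763, 0.2631]
tcp_rot: [-40.4, 89.3, -40.1]
wrist_force: [6.1, -6.7, -0.6]
opening: 0.0243
```

```bash
python3 -c "
from arc import *
rows(8,5)"
```

```text
t 15.40 p [0.4454 0.0763 0.2631] r 0.0748 phi -173.5 Ft 7.31 Fr -5.35 Fz -0.60 op 0.0243
[[0.0, 0.01, -0.001, 0, -0.6], [0.0, 0.021, 0.0, 0, -0.6], [0.0, 0.031, 0.003, 0, -0.6], [0.0, 0.041, 0.007, 0, -0.6], [0.0, 0.05, 0.012, 0, -0.6]]
```

apply_moves --pt "0.0 0.01 -0.001 0 -0.6" --pt "0.0 0.021 0.0 0 -0.6" --pt "0.001 0.031 0.003 0 -0.6" --pt "0.001 0.041 0.007 0 -0.6" --pt "0.001 0.05 0.012 0 -0.6"

```text
time: 15.9
ee_pos: [0.4569, 0.1257, 0.2625]
tcp_rot: [-47.5, 89.2, -47.3]
wrist_force: [-2.1, -6.5, 1.8]
opening: 0.0245
```

```bash
python3 -c "
from arc import *
rows(8,5)"
```

```text
t 15.90 p [0.4569 0.1257 0.2625] r 0.0750 phi 146.9 Ft 6.58 Fr -1.83 Fz 1.79 op 0.0245
[[0.0, 0.008, 0.006, 0, -0.6], [0.0, 0.016, 0.014, 0, -0.6], [0.0, 0.022, 0.022, 0, -0.6], [0.0, 0.027, 0.031, 0, -0.6], [0.001, 0.031, 0.041, 0, -0.6]]
```

apply_moves --pt "0.0 0.008 0.006 0 -0.6" --pt "0.0 0.016 0.014 0 -0.6" --pt "0.0 0.022 0.022 0 -0.6" --pt "0.001 0.027 0.031 0 -0.6" --pt "0.001 0.031 0.041 0 -0.6"

```text
time: 16.4
ee_pos: [0.497, 0.1567, 0.2619]
tcp_rot: [-55.9, 89.2, -55.7]
wrist_force: [-6.5, -4.0, 1.0]
opening: 0.0248
```

```bash
python3 -c "
from arc import *
rows(8,5)"
```

```text
t 16.40 p [0.497  0.1567 0.2619] r 0.0754 phi 107.5 Ft 7.41 Fr -1.88 Fz 1.03 op 0.0248
[[0.0, 0.002, 0.01, 0, -0.6], [0.0, 0.003, 0.021, 0, -0.6], [0.001, 0.003, 0.031, 0, -0.6], [0.001, 0.001, 0.041, 0, -0.6], [0.001, -0.003, 0.051, 0, -0.6]]
```

apply_moves --pt "0.0 0.002 0.01 0 -0.6" --pt "0.0 0.003 0.021 0 -0.6" --pt "0.001 0.003 0.031 0 -0.6" --pt "0.001 0.001 0.041 0 -0.6" --pt "0.001 -0.003 0.051 0 -0.6"

```text
time: 16.9
ee_pos: [0.5474, 0.155, 0.2615]
tcp_rot: [-59.6, 89.4, -59.3]
wrist_force: [-5.8, 6.5, -0.8]
opening: 0.0244
```

```bash
python3 -c "
from arc import *
rows(8,5)"
```

```text
t 16.90 p [0.5474 0.155  0.2615] r 0.0754 phi 68.4 Ft 7.82 Fr 3.87 Fz -0.80 op 0.0244
[[0.0, -0.005, 0.009, 0, -0.6], [0.0, -0.011, 0.018, 0, -0.6], [0.001, -0.018, 0.026, 0, -0.6], [0.001, -0.026, 0.032, 0, -0.6], [0.001, -0.035, 0.038, 0, -0.6]]
```

apply_moves --pt "0.0 -0.005 0.009 0 -0.6" --pt "0.0 -0.011 0.018 0 -0.6" --pt "0.001 -0.018 0.026 0 -0.6"

```text
time: 17.2
ee_pos: [0.5733, 0.1381, 0.261]
tcp_rot: [-59.7, 89.5, -59.3]
wrist_force: [-5.9, 4.4, 3.9]
opening: 0.0247
```

```bash
python3 -c "
from arc import *
rows(8,4)"
```

```text
t 17.20 p [0.5733 0.1381 0.261 ] r 0.0756 phi 44.9 Ft 7.28 Fr -1.06 Fz 3.89 op 0.0247
[[0.0, -0.008, 0.006, 0, -0.6], [0.0, -0.017, 0.012, 0, -0.6], [0.001, -0.027, 0.016, 0, -0.6], [0.001, -0.037, 0.019, 0, -0.6]]
```

apply_moves --pt "0.0 -0.008 0.006 0 -0.6" --pt "0.0 -0.017 0.012 0 -0.6" --pt "0.0 -0.027 0.016 0 -0.6" --pt "0.001 -0.037 0.019 0 -0.6"

```text
time: 17.6
ee_pos: [0.593, 0.1028, 0.2608]
tcp_rot: [-40.8, 89.6, -40.3]
wrist_force: [-1.6, 9.0, 4.8]
opening: 0.0247
```

```bash
python3 -c "
from arc import *
rows(8,4)"
```

```text
t 17.60 p [0.593  0.1028 0.2608] r 0.0755 phi 13.8 Ft 9.12 Fr 0.63 Fz 4.84 op 0.0247
[[0.0, -0.01, 0.001, 0, -0.6], [0.0, -0.021, 0.001, 0, -0.6], [0.0, -0.031, 0.0, 0, -0.6], [0.001, -0.041, -0.002, 0, -0.6]]
```

apply_moves --pt "0.0 -0.01 0.001 0 -0.6" --pt "0.001 -0.021 0.001 0 -0.6"

```text
time: 17.8
ee_pos: [0.595, 0.0836, 0.2607]
tcp_rot: [-5.2, 89.6, -4.6]
wrist_force: [1.7, 10.2, 6.0]
opening: 0.0246
```

```bash
python3 -c "
from arc import *
rows(8,3)"
```

```text
t 17.80 p [0.595  0.0836 0.2607] r 0.0753 phi -0.9 Ft 10.24 Fr 1.56 Fz 6.01 op 0.0246
[[0.0, -0.01, -0.001, 0, -0.6], [0.0, -0.021, -0.004, 0, -0.6], [0.0, -0.03, -0.008, 0, -0.6]]
```

Bearing was felt: 7.3 N at φ=45°, 9.1 N at 14°, 10.2 N at -1°. Allowing for sensor lag, first bearing is at φ≈24°. I'll continue to check that the step holds.

apply_moves --pt "0.001 -0.01 -0.001 0 -0.6" --pt "0.001 -0.021 -0.004 0 -0.6" --pt "0.001 -0.03 -0.008 0 -0.6"

```text
time: 18.1
ee_pos: [0.5885, 0.0549, 0.2604]
tcp_rot: [12.1, 89.4, 12.8]
wrist_force: [5.4, 8.5, 2.3]
opening: 0.0248
```

```bash
python3 -c "
from arc import *
rows(10,12)"
```

```text
t 18.10 p [0.5885 0.0549 0.2604] r 0.0750 phi -23.5 Ft 10.00 Fr 1.57 Fz 2.26 op 0.0248
[[0.0, -0.011, -0.006, 0, -0.6], [0.0, -0.022, -0.015, 0, -0.6], [0.0, -0.03, -0.025, 0, -0.6], [0.0, -0.037, -0.036, 0, -0.6], [0.0, -0.041, -0.048, 0, -0.6], [0.0, -0.044, -0.061, 0, -0.6], [0.0, -0.044, -0.074, 0, -0.6], [0.0, -0.042, -0.087, 0, -0.6], [0.0, -0.038, -0.099, 0, -0.6], [0.0, -0.031, -0.111, 0, -0.6], [0.0, -0.023, -0.121, 0, -0.6], [0.0, -0.013, -0.129, 0, -0.6]]
```

apply_moves --pt "0.0 -0.011 -0.006 0 -0.6" --pt "0.0 -0.022 -0.015 0 -0.6" --pt "0.0 -0.03 -0.025 0 -0.6" --pt "0.0 -0.037 -0.036 0 -0.6" --pt "0.0 -0.041 -0.048 0 -0.6" --pt "0.0 -0.044 -0.061 0 -0.6" --pt "0.0 -0.044 -0.074 0 -0.6" --pt "0.0 -0.042 -0.087 0 -0.6" --pt "0.001 -0.038 -0.099 0 -0.6" --pt "0.001 -0.031 -0.111 0 -0.6" --pt "0.001 -0.023 -0.121 0 -0.6" --pt "0.001 -0.013 -0.129 0 -0.6"

```text
time: 19.3
ee_pos: [0.461, 0.0394, 0.2588]
tcp_rot: [-3.5, 89.2, -2.8]
wrist_force: [7.8, -7.9, -0.8]
opening: 0.0245
```

```bash
python3 -c "
from arc import *
rows(10,12)"
```

```text
t 19.30 p [0.461  0.0394 0.2588] r 0.0743 phi -142.3 Ft 11.02 Fr -1.31 Fz -0.80 op 0.0245
[[0.0, 0.011, -0.008, 0, -0.6], [0.0, 0.023, -0.012, 0, -0.6], [0.0, 0.036, -0.015, 0, -0.6], [0.0, 0.049, -0.016, 0, -0.6], [0.0, 0.062, -0.014, 0, -0.6], [0.001, 0.074, -0.01, 0, -0.6], [0.001, 0.086, -0.004, 0, -0.6], [0.001, 0.096, 0.004, 0, -0.6], [0.001, 0.105, 0.014, 0, -0.6], [0.002, 0.112, 0.025, 0, -0.6], [0.002, 0.116, 0.037, 0, -0.6], [0.002, 0.119, 0.05, 0, -0.6]]
```

apply_moves --pt "0.0 0.011 -0.008 0 -0.6" --pt "0.0 0.023 -0.012 0 -0.6" --pt "0.0 0.036 -0.015 0 -0.6" --pt "0.0 0.049 -0.016 0 -0.6" --pt "0.0 0.062 -0.014 0 -0.6" --pt "0.001 0.074 -0.01 0 -0.6" --pt "0.001 0.086 -0.004 0 -0.6" --pt "0.001 0.096 0.004 0 -0.6" --pt "0.001 0.105 0.014 0 -0.6" --pt "0.002 0.112 0.025 0 -0.6" --pt "0.002 0.116 0.037 0 -0.6" --pt "0.002 0.119 0.05 0 -0.6"

```text
time: 20.5
ee_pos: [0.5079, 0.1593, 0.2572]
tcp_rot: [-5.1, 89.4, -4.4]
wrist_force: [-11.3, -0.4, -1.0]
opening: 0.0247
```

```bash
python3 -c "
from arc import *
rows(10,12)"
```

```text
t 20.50 p [0.5079 0.1593 0.2572] r 0.0755 phi 99.0 Ft 11.24 Fr 1.42 Fz -1.01 op 0.0247
[[0.0, 0.0, 0.013, 0, -0.6], [0.001, -0.001, 0.026, 0, -0.6], [0.001, -0.005, 0.039, 0, -0.6], [0.001, -0.011, 0.05, 0, -0.6], [0.001, -0.019, 0.061, 0, -0.6], [0.002, -0.028, 0.07, 0, -0.6], [0.002, -0.039, 0.077, 0, -0.6], [0.002, -0.051, 0.082, 0, -0.6], [0.002, -0.064, 0.085, 0, -0.6], [0.002, -0.077, 0.086, 0, -0.6], [0.002, -0.09, 0.084, 0, -0.6], [0.003, -0.102, 0.081, 0, -0.6]]
```

apply_moves --pt "0.0 0.0 0.013 0 -0.6" --pt "0.001 -0.001 0.026 0 -0.6" --pt "0.001 -0.005 0.039 0 -0.6" --pt "0.001 -0.011 0.05 0 -0.6" --pt "0.001 -0.019 0.061 0 -0.6" --pt "0.002 -0.028 0.07 0 -0.6" --pt "0.002 -0.039 0.077 0 -0.6" --pt "0.002 -0.051 0.082 0 -0.6" --pt "0.002 -0.064 0.085 0 -0.6" --pt "0.002 -0.077 0.086 0 -0.6" --pt "0.002 -0.09 0.084 0 -0.6" --pt "0.003 -0.102 0.081 0 -0.6"

```text
time: 21.7
ee_pos: [0.5909, 0.06, 0.2554]
tcp_rot: [13.3, 89.3, 14.1]
wrist_force: [1.3, 11.9, 4.4]
opening: 0.0245
```

```bash
python3 -c "
from arc import *
rows(10,12)"
```

```text
t 21.70 p [0.5909 0.06   0.2554] r 0.0754 phi -19.2 Ft 11.65 Fr -2.74 Fz 4.37 op 0.0245
[[0.0, -0.012, -0.006, 0, -0.6], [0.0, -0.022, -0.013, 0, -0.6], [0.0, -0.032, -0.023, 0, -0.6], [0.0, -0.039, -0.033, 0, -0.6], [0.0, -0.045, -0.045, 0, -0.6], [0.0, -0.048, -0.058, 0, -0.6], [0.0, -0.049, -0.071, 0, -0.6], [0.0, -0.048, -0.084, 0, -0.6], [0.0, -0.045, -0.097, 0, -0.6], [0.0, -0.039, -0.108, 0, -0.6], [0.0, -0.032, -0.119, 0, -0.6], [0.0, -0.022, -0.128, 0, -0.6]]
```

apply_moves --pt "0.0 -0.012 -0.006 0 -0.6" --pt "0.0 -0.022 -0.013 0 -0.6" --pt "0.0 -0.032 -0.023 0 -0.6" --pt "0.0 -0.039 -0.033 0 -0.6" --pt "0.0 -0.045 -0.045 0 -0.6" --pt "0.0 -0.048 -0.058 0 -0.6" --pt "0.0 -0.049 -0.071 0 -0.6" --pt "0.0 -0.048 -0.084 0 -0.6" --pt "0.0 -0.045 -0.097 0 -0.6" --pt "0.001 -0.039 -0.108 0 -0.6" --pt "0.001 -0.032 -0.119 0 -0.6" --pt "0.001 -0.022 -0.128 0 -0.6"

```text
time: 22.9
ee_pos: [0.4647, 0.035, 0.2539]
tcp_rot: [-1.8, 89.1, -1.0]
wrist_force: [8.0, -7.1, 0.6]
opening: 0.0246
```

```bash
python3 -c "
from arc import *
rows(10,12)"
```

```text
t 22.90 p [0.4647 0.035  0.2539] r 0.0742 phi -137.8 Ft 10.62 Fr -1.20 Fz 0.58 op 0.0246
[[-0.0, 0.01, -0.008, 0, -0.6], [0.0, 0.022, -0.014, 0, -0.6], [0.0, 0.034, -0.018, 0, -0.6], [0.0, 0.047, -0.019, 0, -0.6], [0.0, 0.06, -0.019, 0, -0.6], [0.001, 0.073, -0.015, 0, -0.6], [0.001, 0.085, -0.01, 0, -0.6], [0.001, 0.096, -0.003, 0, -0.6], [0.001, 0.105, 0.006, 0, -0.6], [0.002, 0.113, 0.016, 0, -0.6], [0.002, 0.119, 0.028, 0, -0.6], [0.002, 0.123, 0.041, 0, -0.6]]
```

apply_moves --pt "0.0 0.01 -0.008 0 -0.6" --pt "0.0 0.022 -0.014 0 -0.6" --pt "0.0 0.034 -0.018 0 -0.6" --pt "0.0 0.047 -0.019 0 -0.6" --pt "0.0 0.06 -0.019 0 -0.6" --pt "0.001 0.073 -0.015 0 -0.6" --pt "0.001 0.085 -0.01 0 -0.6" --pt "0.001 0.096 -0.003 0 -0.6" --pt "0.001 0.105 0.006 0 -0.6" --pt "0.002 0.113 0.016 0 -0.6" --pt "0.002 0.119 0.028 0 -0.6" --pt "0.002 0.123 0.041 0 -0.6"

```text
time: 24.1
ee_pos: [0.5024, 0.1583, 0.2523]
tcp_rot: [-9.9, 89.3, -9.2]
wrist_force: [-11.2, -4.0, -2.2]
opening: 0.0245
```

```bash
python3 -c "
from arc import *
rows(10,12)"
```

```text
t 24.10 p [0.5024 0.1583 0.2523] r 0.0755 phi 103.3 Ft 11.85 Fr -1.36 Fz -2.23 op 0.0245
[[0.0, 0.001, 0.013, 0, -0.6], [0.001, 0.001, 0.026, 0, -0.6], [0.001, -0.002, 0.039, 0, -0.6], [0.001, -0.007, 0.051, 0, -0.6], [0.001, -0.014, 0.062, 0, -0.6], [0.002, -0.023, 0.072, 0, -0.6], [0.002, -0.033, 0.08, 0, -0.6], [0.002, -0.045, 0.086, 0, -0.6], [0.002, -0.058, 0.09, 0, -0.6], [0.003, -0.07, 0.091, 0, -0.6], [0.003, -0.084, 0.091, 0, -0.6], [0.003, -0.096, 0.088, 0, -0.6]]
```

apply_moves --pt "0.0 0.001 0.013 0 -0.6" --pt "0.001 0.001 0.026 0 -0.6" --pt "0.001 -0.002 0.039 0 -0.6" --pt "0.001 -0.007 0.051 0 -0.6" --pt "0.001 -0.014 0.062 0 -0.6" --pt "0.002 -0.023 0.072 0 -0.6" --pt "0.002 -0.033 0.08 0 -0.6" --pt "0.002 -0.045 0.086 0 -0.6" --pt "0.002 -0.058 0.09 0 -0.6" --pt "0.003 -0.07 0.091 0 -0.6" --pt "0.003 -0.084 0.091 0 -0.6" --pt "0.003 -0.096 0.088 0 -0.6"

```text
time: 25.3
ee_pos: [0.5924, 0.0653, 0.2507]
tcp_rot: [7.7, 89.2, 8.6]
wrist_force: [3.4, 10.5, -1.6]
opening: 0.0244
```

```bash
python3 -c "
from arc import *
rows(10,12)"
```

```text
t 25.30 p [0.5924 0.0653 0.2507] r 0.0753 phi -15.0 Ft 11.00 Fr 0.57 Fz -1.61 op 0.0244
[[0.0, -0.012, -0.005, 0, -0.6], [0.0, -0.023, -0.012, 0, -0.6], [0.0, -0.033, -0.02, 0, -0.6], [0.0, -0.041, -0.03, 0, -0.6], [0.0, -0.048, -0.042, 0, -0.6], [0.0, -0.052, -0.054, 0, -0.6], [-0.0, -0.054, -0.067, 0, -0.6], [-0.0, -0.054, -0.08, 0, -0.6], [-0.0, -0.051, -0.093, 0, -0.6], [-0.0, -0.047, -0.105, 0, -0.6], [-0.0, -0.04, -0.116, 0, -0.6], [-0.0, -0.032, -0.126, 0, -0.6]]
```

```bash
python3 - <<'E'
from h import *
import pickle
c=snap('scene'); a=pickle.load(open('scene6.pkl','rb'))['frame']; b=c['frame']
cr=lambda f:cv2.resize(f[165:245,245:310],(400,492),interpolation=cv2.INTER_CUBIC)
cv2.imwrite('pics/s8.png',np.hstack([cr(a),cr(b)]))
E
```

```text
(no output)
```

View pics/s8.png

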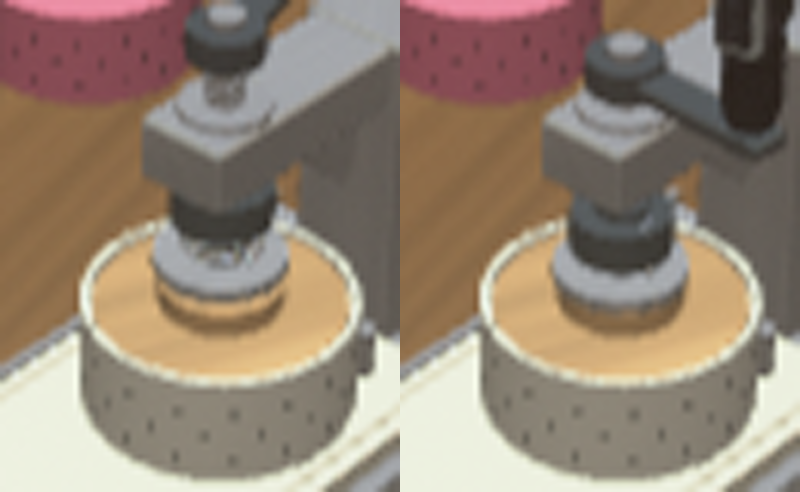

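Left is before cranking, right is now. The hub came down about 33 px but the plate only about 12 px, and the collar has closed on the plate. So the spring is compressing and the plate has been bearing since roughly 1.2 turns, which agrees with the force. One turn less 39° remains.

apply_moves --pt "0.0 -0.012 -0.005 0 -0.6" --pt "0.0 -0.023 -0.012 0 -0.6" --pt "0.0 -0.033 -0.02 0 -0.6" --pt "0.0 -0.041 -0.03 0 -0.6" --pt "0.0 -0.048 -0.042 0 -0.6" --pt "0.0 -0.052 -0.054 0 -0.6" --pt "0.0 -0.054 -0.067 0 -0.6" --pt "0.0 -0.054 -0.08 0 -0.6" --pt "0.0 -0.051 -0.093 0 -0.6" --pt "0.0 -0.047 -0.105 0 -0.6" --pt "0.0 -0.04 -0.116 0 -0.6" --pt "0.0 -0.032 -0.126 0 -0.6"

```text
time: 26.55
ee_pos: [0.4688, 0.0301, 0.2491]
tcp_rot: [1.4, 89.0, 2.2]
wrist_force: [18.2, 1.8, -7.5]
opening: 0.0247
```

```bash
python3 -c "
from arc import *
rows(10,12)"
```

```text
t 26.55 p [0.4688 0.0301 0.2491] r 0.0747 phi -132.9 Ft 12.10 Fr -13.73 Fz -7.47 op 0.0247
[[-0.0, 0.01, -0.009, 0, -0.6], [0.0, 0.021, -0.016, 0, -0.6], [0.0, 0.033, -0.02, 0, -0.6], [0.0, 0.046, -0.023, 0, -0.6], [0.0, 0.059, -0.023, 0, -0.6], [0.0, 0.072, -0.021, 0, -0.6], [0.001, 0.084, -0.017, 0, -0.6], [0.001, 0.096, -0.011, 0, -0.6], [0.001, 0.106, -0.002, 0, -0.6], [0.002, 0.114, 0.007, 0, -0.6], [0.002, 0.121, 0.019, 0, -0.6], [0.002, 0.126, 0.031, 0, -0.6]]
```

apply_moves --pt "0.0 0.01 -0.009 0 -0.6" --pt "0.0 0.021 -0.016 0 -0.6" --pt "0.0 0.033 -0.02 0 -0.6" --pt "0.0 0.046 -0.023 0 -0.6" --pt "0.0 0.059 -0.023 0 -0.6" --pt "0.0 0.072 -0.021 0 -0.6" --pt "0.001 0.084 -0.017 0 -0.6" --pt "0.001 0.096 -0.011 0 -0.6" --pt "0.001 0.106 -0.002 0 -0.6" --pt "0.002 0.114 0.007 0 -0.6" --pt "0.002 0.121 0.019 0 -0.6" --pt "0.002 0.126 0.031 0 -0.6"

```text
time: 27.75
ee_pos: [0.496, 0.1564, 0.2474]
tcp_rot: [-4.7, 89.3, -3.8]
wrist_force: [-12.1, -4.5, -1.5]
opening: 0.0245
```

```bash
python3 -c "
from arc import *
rows(10,8)"
```

```text
t 27.75 p [0.496  0.1564 0.2474] r 0.0754 phi 108.3 Ft 12.94 Fr -0.47 Fz -1.47 op 0.0245
[[0.0, 0.002, 0.013, 0, -0.6], [0.001, 0.003, 0.026, 0, -0.6], [0.001, 0.001, 0.039, 0, -0.6], [0.001, -0.003, 0.051, 0, -0.6], [0.002, -0.009, 0.063, 0, -0.6], [0.002, -0.017, 0.073, 0, -0.6], [0.002, -0.026, 0.082, 0, -0.6], [0.002, -0.037, 0.089, 0, -0.6]]
```

apply_moves --pt "0.0 0.002 0.013 0 -0.6" --pt "0.001 0.003 0.026 0 -0.6" --pt "0.001 0.001 0.039 0 -0.6" --pt "0.001 -0.003 0.051 0 -0.6" --pt "0.002 -0.009 0.063 0 -0.6" --pt "0.002 -0.017 0.073 0 -0.6" --pt "0.002 -0.026 0.082 0 -0.6" --pt "0.002 -0.037 0.089 0 -0.6" --pt "0.002 -0.041 0.091 0 -0.6"

```text
time: 28.65
ee_pos: [0.5875, 0.1184, 0.2463]
tcp_rot: [14.1, 89.3, 15.1]
wrist_force: [-2.7, 12.4, -3.0]
opening: 0.0241
```

```bash
python3 -c "
from arc import *
rows(5,1)"
```

```text
t 28.65 p [0.5875 0.1184 0.2463] r 0.0757 phi 26.4 Ft 12.27 Fr 3.06 Fz -2.97 op 0.0241
[[0.0, -0.006, 0.002, 0, -0.6]]
```

φ=26.4°, so three turns past bearing (24°) within about 10°. I'll release, rise and withdraw.

apply_moves --pt "0 0 0 0 -0.3" --pt "0 0 0 0 0.0" --pt "0 0 0 0 0.3" --pt "0 0 0 0 0.5" --pt "0 0 0 0 0.5"

```text
time: 29.15
ee_pos: [0.5875, 0.1184, 0.2465]
tcp_rot: [13.2, 89.3, 14.1]
wrist_force: [-0.2, 0.2, -0.4]
opening: 0.0645
```

```bash
python3 -c "
from arc import *
R,p,phi=info(); print(R.round(3))"
```

```text
t 29.15 p [0.5875 0.1184 0.2465] r 0.0757 phi 26.3 Ft 0.21 Fr -0.07 Fz -0.36 op 0.0645
[[ 0.011 -0.017  1.   ]
 [ 0.003  1.     0.017]
 [-1.     0.003  0.011]]
```

Clean release: about 0 N and open to 64 mm. Now rising and moving away, back toward −y at a height that clears the crank.

apply_moves --pt "-0.02 0 0 0 0.5" --pt "-0.05 0 0 0 0.5" --pt "-0.09 0 0 0 0.5" --pt "-0.115 0 0 0 0.5" --pt "-0.115 -0.05 -0.01 0 0.5" --pt "-0.115 -0.1 -0.03 0 0.5" --pt "-0.115 -0.15 -0.05 0 0.5" --pt "-0.115 -0.2 -0.07 0 0.5" --pt "-0.115 -0.25 -0.09 0 0.5" --pt "-0.115 -0.28 -0.1 0 0.5" --pt "-0.115 -0.28 -0.1 0 0.5"

```text
time: 30.25
ee_pos: [0.4889, -0.168, 0.3601]
tcp_rot: [6.2, 89.3, 6.8]
wrist_force: [0.5, -0.2, -0.9]
opening: 0.0639
```

```bash
python3 - <<'E'
from h import *
s=bot.get_obs(); print(s['time'],s['ee_pos'],s['wrist_force'])
import pickle
ims=[]
for n in['top','scene']:
    c=snap(n); pickle.dump({k:c[k] for k in('frame','depth','camera_matrix','D','R','t')},open(n+'6.pkl','wb'))
    p=proj(c,[[*o,.1]])[0].astype(int); w=50
    ims.append(cv2.resize(c['frame'][p[1]-w:p[1]+w,p[0]-w:p[0]+w],(400,400),interpolation=cv2.INTER_CUBIC))
    for k in['tomme','spare','brush','plaque']: print(n,k,[(round(r['confidence'],2),np.round(r['rect']).astype(int).tolist()) for r in cams.spot_in(k,n)[:1]])
    if n=='top':
        q=np.degrees; u=None
cv2.imwrite('pics/end.png',np.hstack(ims))
E
python3 fit.py 2>/dev/null
```

```text
30.25 [ 0.48889106 -0.16802462  0.36006452] [ 0.50813489 -0.20635964 -0.91384893]
top tomme [(0.95, [106, 187, 165, 247])]
top spare [(0.92, [409, 188, 449, 235])]
top brush [(0.65, [256, 120, 271, 175])]
top plaque []
scene tomme [(0.74, [315, 158, 364, 196])]
scene spare [(0.75, [158, 333, 220, 401])]
scene brush [(0.66, [324, 255, 388, 285])]
scene plaque [(0.68, [258, 341, 289, 368])]
top wood->rim 78 [0.5209 0.084  0.0593] press 0.0021 -0.0003 res 0.0006
scene wood->rim 81 [0.5186 0.0835 0.0603] press -0.0001 -0.0013 res 0.0019
wrist wood->rim 0 [0.519  0.0848 0.062 ] press 0.0 0.0 res nan
```

View pics/end.png

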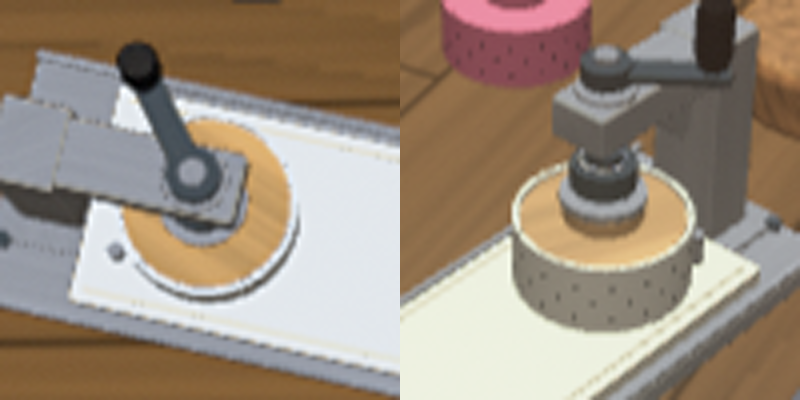

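```bash
python3 -c "
from workcell import bot
print(bot.job_done(), bot.get_obs()['time'])"
```

```text
the job is handed in; nothing more can be done
the job is handed in; nothing more can be done
```

The mould is seated at the pins and pressed three turns past first bearing. I let go of the crank and handed the job in at about 31 s of the 72 s allowed; it reports no verdict.

- **Seating:** I pushed the mould home with a finger back, at no more than about 15 N at the wrist, then nudged it 20° off the push line to seat it in the pins. In the last check it lay about 1.4 mm from the crank axis (top camera; about 1.7 mm by the scene camera), upright, and unmoved by the pressing.
- **Cranking:** The force at the knob rose from about 7.2 to 10.2 N at 1.19 turns (φ≈24°, give or take 10°), which I took as first bearing. I wound exactly three more turns, to φ=26.4°. The knob came down 14.7 mm over those turns (15 mm expected), and a picture shows the spring collar closed on the plate.
- **Release:** The gripper opened with about 0 N at the wrist and moved well clear.

**Checks that disagreed or were missing:**
- The crank force rose less steadily than the 1 N per turn in the text, reading 10.6 to 12.9 N by the end.
- Before cranking, one pin measured 1.3 mm farther from the mould than contact would give, which is within the calibration error.
- In the last top picture the network did not report the tag disc. The scene camera did, where it was at the start, and the cheese, empty mould and brush also showed in place to within a few pixels.

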